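# Set up a printing block in the handle-marking jig and hold the gauge arm at the mark

## Robot

A 6-joint arm with a two-finger parallel gripper is mounted at the origin on the work surface. World frame = base frame: x ahead of the robot, y to its left, z up, the work surface at z = 0. Lengths are in mm, angles in rad, forces in N, time in s.
With the tool pointing down it reaches from about 325 to 1000 mm from the base axis. Payload 5.1 kg.
Tool frame: the origin (TCP) lies at the very end of the fingers, on their centre line; the grasp point (between the pads) lies 19 mm behind it (pinch_z is the distance from the TCP to the grasp point, in mm); z points along the fingers, y is the line along which they close (so a half turn about z gives the same grasp; the last joint's range is limited). The gripper opens to 85 mm and grips with 20 to 120 N. Pads are 22 mm wide; open, the fingers measure 114 mm over their backs; the gripper's body (76 mm by 85 mm) begins 54 mm behind the grasp point. The pads swing forward as they close: fully open they stand 13 mm farther back than shut.
Start: joints at [-1.249, 0.124, 1.65, -0, 1.367, -0.083], TCP at [255.96, -597.469, 231.322] pointing down, gripper open.
Joint ranges: [-2.61, 2.61], [-1.02, 2.33], [0.03, 2.71], [-1.35, 4.49], [0.32, 2.68], [-2.91, 2.91]. Speed limits (rad/s): [2.57, 2.57, 3.14, 3.14, 3.14, 3.14].

## Interface

Orientations are given as [roll, pitch, yaw] about the fixed x, y, z axes, in that order (R = Rz(yaw) Ry(pitch) Rx(roll)).
In Python, from plant import state, camera, hand_in, pinch_z gives the robot as it stands.
- The arm moves only by the tool arm_command, never from a script. Its argument "targets" is a list that holds one entry, the list of rows, each a list of 6 numbers: the shift along the tool's x, y, z as a fraction of full scale, then the turn, a rotation vector about the tool's x, y, z as a fraction of full scale. In form: [[[x, y, z, wx, wy, wz], ...]]. A call has 1 to 12 rows; each row is the pose to reach, as a shift and turn from the pose commanded when the call began, along the tool's axes at that moment, turning the shorter way round; what a row does not reach only later rows make up. Full scale, the value 1, is 20 cm for a shift and pi rad for a turn. A row lasts 1/12 s, in which the tool goes at most 41.7 mm and 7.16 degrees, less where a joint would pass 70% of its speed; a pose out of reach is approached as far as the arm can. A call with a number of a shift or a turn outside -1 to 1 is refused whole. A call with a gripper value outside its range is refused whole. "gripper" is the opening, from 0 (shut) to 1 (fully open), set as the call begins (left out, the last holds). The fingers move at their own pace and stop on an object; "force" is the grip in N (left out, the last holds). Time passes only in rows, so rows that repeat a pose let the fingers close. It gives the time, the measured TCP pose, the force, the opening and the grip force at its end, in the units of the state.
- state(): the state, without advancing time (a new reading comes with each control period).
- camera(name): name is "scene" or "top" or "wrist"; returns a dict with "pixels" (384x512x3 uint8, red, green, blue), "fx", "fy", "cx", "cy" (pixels), "pose" (4x4, takes a point from camera to world coordinates); the wrist camera has in their place "mount" (4x4, takes a point from camera to tool coordinates, whose origin is the TCP and whose axes are the flange's). Camera axes: x right, y down, z forward; pixel columns grow to the right and rows downward; lengths in mm; the calibration is good to about 2 mm. The wrist camera is an equidistant fisheye: a pixel r from the principal point sees the ray r / f radians off the axis. A picture is of the moment at which its call begins: read the wrist's pose just before it. There is no depth.
- hand_in(): hands the job in; it is judged then, once.
The state is a dict: "time_s": time; "qpos": joint angles; "qvel": joint speeds; "effort": joint torques, N m; "ee_pos": TCP position; "eef_rot": TCP orientation; "contact_force": force on the tool from outside, world axes, zero at the start; "ft_torque": the same for the moment, N m; "finger_gap": finger opening in mm; "grip_force": force on a finger pad.
Only numpy, scipy, OpenCV 4.12 (cv2) and the standard library are available. Lean on these libraries where they do the work, as an engineer would, in place of code of your own. Each camera call takes 0.05 s, during which the arm holds its last target. There are 200 camera calls.

## Task

Put the round-ended printing block, lino side down as it lies, into the marking jig's pocket of the same shape so that it sits flat on the pocket floor, and let go of it. Then take the black grip of the jig's telescoping gauge arm, squeezing in the lock button on its side, draw the arm out until its pointer stands at the long line of the scale (50 mm), and finish while still holding it there against its return spring, so that I can prick the handle hole through the bush. Leave the other things on the table where they are.

Things in the scene. Friction and masses are not known exactly. Their poses are not given: they have to be found in the camera images.
- arch_block: the block to load: brown wood with a 5 mm darker lino face below, 25 mm thick, 60 mm wide (x), 90 mm long (y); straight end with square corners at y = -45 mm, half-round end (radius 30) at y = +45 mm, straight sides from y = -45 to +15 mm; about 90 g; origin at the centre of the underside (middle of the 60 x 90 outline). Lies flat, lino down, in one of three places on the left
- jig: marking jig, fixed: grey base x -55..132, y -240..62 mm, 8 mm thick, dark wooden nest with 10 mm walls up to z = 18 mm; origin on the table under the nest's middle, y = the way the gauge arm extends and the seated block's round end points. Outer tube at x = 90, y -236..-111, top z = 46 mm. Scale rail at x 112..126, y -78..38, top z = 30 mm, a line every 10 mm, only the 50 line long
- nest (a point): centre of the pocket floor, 8 mm above the table, axes as the jig's. The pocket fits the block with 1.5 mm play each side, is 10 mm deep, with a 3 mm bevelled lip; straight end at -y, rounded (facetted) end at +y. A seated block has its origin here, its axes parallel to these and its top 33 mm above the table
- gauge_head: head of the gauge arm, slides along jig y only; origin at table level below the grip's centre, axes as the jig's. Slide block y -14..38, z 20..44 mm; on it the black grip, 24 mm wide (x), 26 mm long (y), z 44..80 mm, free all round. A steel crosspiece, 16 mm wide, at y = 30, z 38..44 mm, reaches to x = -99 mm with a brass bush (z 37..50 mm) and clears a seated block by 4 mm
- grip (a point): centre of the black grip, 64 mm above the table, axes as the jig's: pinch here from above with the fingers closing along jig x (24 mm plus the 6 mm of the button). When stowed it is at x = +90, y = -95 mm in the jig's frame
- lock_button (a joint): round steel button, diameter 18 mm, on the grip's +x side at the height of grip, stands 6 mm proud; 0 = out, 0.006 m = fully in (2.5 N, begins at 1 N). It must be in by 4.5 mm or more to free the stowed arm, and pinching the grip across x presses it in. The catch bites only in the stowed position
- gauge_arm (a joint): extension of the telescoping arm in m: 0 = stowed and locked, end stop at 0.095; the scale reads extension minus 20 mm, so the long 50 mm line is at 0.070. A return spring pulls it home with 3.3 to 4.2 N: let go, it runs back and locks
- pointer (a point): tip of the pointer that moves with the head over the scale rail: at x = +24, y = +30, z = 31 mm in the head's frame (30 mm ahead of the grip)
- long_line (a point): the long 50 mm line on the scale rail, 30 mm above the table; the pointer is right when it is level with it along jig y
- bush (a point): underside of the brass bush over the crosspiece's far end
- square_block: bystander: square printing block 58 x 58 x 25 mm, same materials, in another of the three places
- round_block: bystander: round printing block, diameter 62 mm, 25 mm thick, same materials, in another of the three places
- awl: bystander: awl lying on the table, wooden handle, 120 mm long, 26 mm high
- spool: bystander: thread spool standing, diameter 32 mm, 46 mm high
- pin_tin: bystander: round pin tin, diameter 74 mm, 23 mm high
- shears: bystander: tailor's shears lying, black handles, 200 mm long, 13 mm high
- brayer: bystander: ink roller with wooden handle, lying, 170 mm long, 34 mm high
- ink_jar: bystander: closed ink jar, diameter 64 mm, 75 mm high
There are look-alikes about, which are no part of the job. What is shaped like the arch_block but pink or turquoise is not meant.

How it is judged:
By the outcome, as a careful person would: the job done as asked, in the order asked, and still so for the second after the job is handed in, while the arm keeps its last pose, push and grip.
It also fails if it takes over 51 s, if anything falls off the work surface, if the arm or the gripper's body presses on something with over 40 N, if the wrist force passes 120 N, or if a joint passes its speed limit or range.

## Working session

There is one attempt and no reset: what is moved stays moved. The work goes in short steps, Python scripts to look and compute and a tool call to move; the robot and the scene stay as the last step left them, time stands still between calls to the robot, and variables do not carry over. Pictures are saved under pics/ and viewed, at most 10 in all, crops included, and the job is handed in when it is done.

Besides the shell and the picture viewer there is one more tool, called after ">>>" in YAML: its name, and indented under it one key for each argument. arm_command: Moves the arm, as the interface text tells. Shift numbers are shares of 20 cm and turn numbers shares of pi rad, none past 1 either way. Its arguments: {"type":"object","properties":{"targets":{"type":"array"},"gripper":{"type":"number"},"force":{"type":"number"}},"required":["targets"]}

```bash
mkdir -p pics; ls
python3 - <<'E'
from plant import state,camera,pinch_z
import cv2,numpy as np
print(state(),pinch_z)
for n in("scene","top"):
    c=camera(n);np.savez(f"{n}.npz",**c);print(n,c["fx"],c["fy"],c["cx"],c["cy"],c["pose"])
    cv2.imwrite(f"pics/{n}0.png",cv2.resize(c["pixels"][:,:,::-1],(800,600),interpolation=cv2.INTER_CUBIC))
E
```

```text
pics
{'time_s': 0.0, 'qpos': array([-1.24856852e+00,  1.24507215e-01,  1.65170487e+00, -2.97665445e-05,
        1.36749949e+00, -8.25641458e-02]), 'qvel': array([-0.00088334,  0.00103407, -0.00062106, -0.00110951,  0.0030462 ,
        0.00059979]), 'effort': array([-3.30978273e-04, -4.23613608e+01, -3.65452516e+01, -6.36653866e-06,
        6.96894611e-03, -9.08169454e-06]), 'ee_pos': array([ 255.77657157, -596.88035288,  230.03341189]), 'eef_rot': array([-3.13947855e+00, -1.45706696e-04,  4.04797840e-01]), 'contact_force': array([ 1.00112677, -0.02924705, -1.2252981 ]), 'ft_torque': array([-0.04609019,  0.07271675, -0.00569917]), 'grip_force': 0.0, 'finger_gap': 85.76523266017308} 18.700000000000003
scene 346.74243612667345 346.74243612667345 259.6589769031849 188.42200765040698 [[-5.45766668e-01  5.70245915e-01 -6.13969332e-01  1.14958421e+03]
 [ 8.37882372e-01  3.79770778e-01 -3.92080715e-01  3.91039849e+02]
 [ 9.58518456e-03 -7.28418666e-01 -6.85065232e-01  7.75684151e+02]
 [ 0.00000000e+00  0.00000000e+00  0.00000000e+00  1.00000000e+00]]
top 403.2421499065091 403.2421499065091 250.26597522961416 200.4497564682111 [[ 5.23602199e-02 -9.74550055e-01  2.17969260e-01  2.92384161e+02]
 [-9.98627485e-01 -5.13701602e-02  1.02104413e-02 -2.70240852e+01]
 [ 1.24652968e-03 -2.18204715e-01 -9.75902223e-01  1.19009295e+03]
 [ 0.00000000e+00  0.00000000e+00  0.00000000e+00  1.00000000e+00]]
```

View pics/scene0.png

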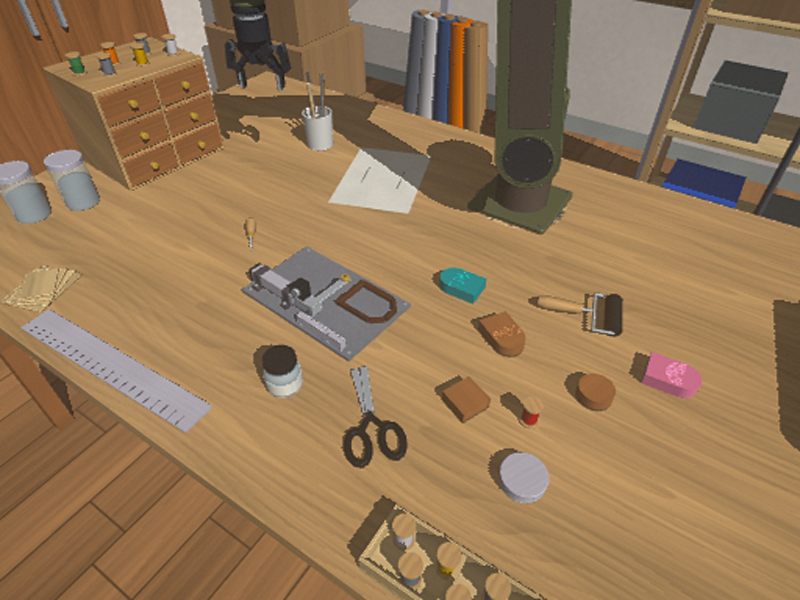

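View pics/top0.png

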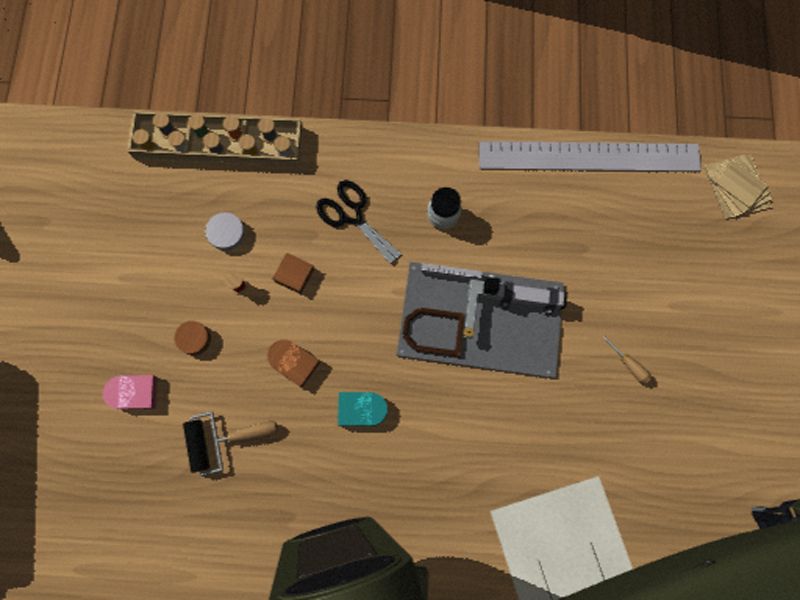

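The scene view shows the brown arch block at about (503,333) and the jig at about (327,300). In the top view the block is at (293,362), round end to the upper left. The jig is at (483,320) and its arm extends to the left. I'll take enlarged crops of both.

Run:
```python
import cv2,numpy as np
t=np.load("top.npz")["pixels"][:,:,::-1];s=np.load("scene.npz")["pixels"][:,:,::-1]
cv2.imwrite("pics/topc.png",cv2.resize(t[160:250,165:365],(800,360),interpolation=cv2.INTER_CUBIC))
cv2.imwrite("pics/scenec.png",cv2.resize(s[150:240,150:350],(800,360),interpolation=cv2.INTER_CUBIC))
```

```text
(no output)
```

View pics/topc.png

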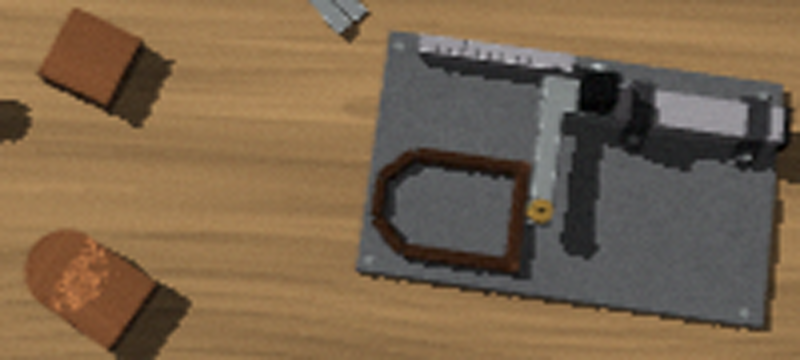

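View pics/scenec.png

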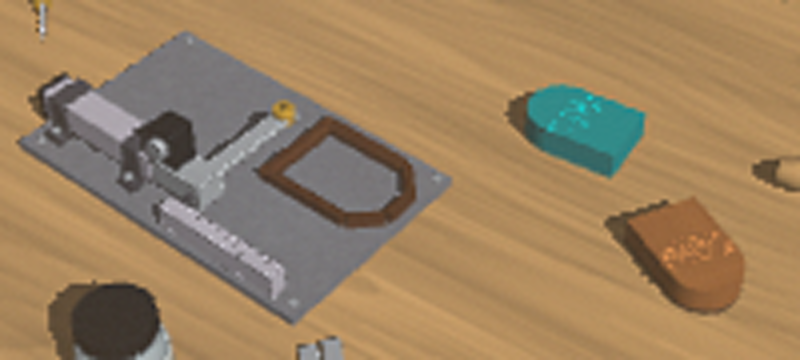

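Top crop: jig base corners are (390,32), (783,86), (768,322) and (360,270), and the bush is at (541,210). The block's straight-end corners are (157,284) and (112,348), and its arc passes (25,270) and (65,229). Scene crop: base corners are (185,32), (450,180), (293,322) and (18,142), the bush is at (284,105), and the block corners are (630,222) and (695,200).

```bash
cat > h.py <<'E'
import numpy as np
from scipy.optimize import least_squares
C={n:dict(np.load(n+".npz")) for n in("top","scene")}
off=dict(top=(165,160),scene=(150,150))
def px(n,u,v): return np.array([(u+.5)/4-.5+off[n][0],(v+.5)/4-.5+off[n][1]])
def ray(n,p):
    c=C[n];d=np.array([(p[0]-c["cx"])/c["fx"],(p[1]-c["cy"])/c["fy"],1]);return c["pose"][:3,3],c["pose"][:3,:3]@d
def plane(n,p,z):
    o,d=ray(n,p);return o+d*(z-o[2])/d[2]
def tri(ps):
    A=np.zeros((3,3));b=np.zeros(3)
    for n,p in ps:
        o,d=ray(n,p);d=d/np.linalg.norm(d);M=np.eye(3)-np.outer(d,d);A+=M;b+=M@o
    return np.linalg.solve(A,b)
def proj(n,P):
    c=C[n];q=(P-c["pose"][:3,3])@c["pose"][:3,:3];return np.stack([c["fx"]*q[...,0]/q[...,2]+c["cx"],c["fy"]*q[...,1]/q[...,2]+c["cy"]],-1)
def T(p,L):
    c,s=np.cos(p[2]),np.sin(p[2]);return np.array([p[0]+c*L[0]-s*L[1],p[1]+s*L[0]+c*L[1],L[2]])
def fit(obs,x0,fz=False):
    f=lambda p:np.ravel([proj(n,T(p,L)+[0,0,p[3] if fz else 0])-px(n,*uv) for n,uv,L in obs])
    r=least_squares(f,x0);return r.x,r.fun.reshape(-1,2)
E
python3 - <<'E'
from h import *
np.set_printoptions(precision=1,suppress=True)
jc=dict(A=(132,62,8),B=(132,-240,8),D=(-55,-240,8),E=(-55,62,8),bush=(-9,-65,50))
t=dict(A=(390,32),B=(783,86),D=(768,322),E=(360,270),bush=(541,210))
s=dict(A=(293,322),B=(18,142),D=(185,32),E=(450,180),bush=(284,105))
for k in jc: print(k,tri([("top",px("top",*t[k])),("scene",px("scene",*s[k]))]),jc[k])
for names in(["top"],["scene"],["top","scene"]):
    o=[(n,d[k],jc[k]) for n,d in(("top",t),("scene",s)) if n in names for k in jc]
    x,r=fit(o,[400,-150,.1]);print(names,x[:2],x[2].round(4),r.tolist() if 0 else np.abs(r).max(0))
# block corners
for a,b in(((157,284),(695,200)),((112,348),(630,222)),((157,284),(630,222))):
    print("blk",tri([("top",px("top",*a)),("scene",px("scene",*b))]))
for u in((157,284),(112,348),(25,270),(65,229)):print(plane("top",px("top",*u),25))
E
```

```text
A [662.5 -44.9   2.1] (132, 62, 8)
B [ 635.5 -346.8    3.3] (132, -240, 8)
D [ 451.9 -330.8    5.4] (-55, -240, 8)
E [476.6 -30.6   2. ] (-55, 62, 8)
bush [ 519.8 -159.1   50.6] (-9, -65, 50)
['top'] [527.2 -96.8] -0.0817 [0.6 2.5]
['scene'] [530.1 -92.3] -0.0889 [1.4 0.3]
['top', 'scene'] [527.9 -95.3] -0.0847 [1.2 2.3]
blk [443.6 135.8  47.7]
blk [420.  128.6  -4.9]
blk [455.6 117.4  20.4]
[455.6 115.3  25. ]
[407.5 144.2  25. ]
[460.8 212.2  25. ]
[492.6 185.8  25. ]
```

>>> arm_command:
  targets:
    - [[1,-0.83,-0.3,0,0,0],[1,-0.83,-0.3,0,0,0],[1,-0.83,-0.3,0,0,0],[1,-0.83,-0.3,0,0,0],[1,-0.83,-0.3,0,0,0],[1,-0.83,-0.3,0,0,0],[1,-0.83,-0.3,0,0,0],[1,-0.83,-0.3,0,0,0]]
  gripper: 1

```text
time_s: 0.77
ee_pos: [376.1, -363.5, 292.7]
eef_rot: [3.14, -0.001, 0.409]
contact_force: [0.8, 0.4, -0.1]
finger_gap: 85.5
grip_force: 0.0
```

>>> arm_command:
  targets:
    - [[1,-0.83,0,0,0,-0.344],[1,-0.83,0,0,0,-0.344],[1,-0.83,0,0,0,-0.344],[1,-0.83,0,0,0,-0.344],[1,-0.83,0,0,0,-0.344],[1,-0.83,0,0,0,-0.344],[1,-0.83,0,0,0,-0.344],[1,-0.83,0,0,0,-0.344],[1,-0.83,0,0,0,-0.344],[1,-0.83,0,0,0,-0.344],[1,-0.83,0,0,0,-0.344],[1,-0.83,0,0,0,-0.344]]

```text
time_s: 1.77
ee_pos: [492.7, -135.5, 290.8]
eef_rot: [-3.141, -0.0, 1.483]
contact_force: [-0.2, 0.4, 0.2]
finger_gap: 85.6
grip_force: 0.0
```

Run:
```python
from plant import state,camera
import cv2,numpy as np
np.set_printoptions(precision=3,suppress=True)
s=state();c=camera("wrist");np.savez("w1.npz",ee=s["ee_pos"],rot=s["eef_rot"],**c)
print(s["time_s"],s["ee_pos"],s["eef_rot"],s["qpos"],c["fx"],c["fy"],c["cx"],c["cy"],c["mount"])
cv2.imwrite("pics/w1.png",cv2.resize(c["pixels"][:,:,::-1],(800,600),interpolation=cv2.INTER_CUBIC))
```

```text
1.7667 [ 492.663 -135.451  290.804] [-3.141 -0.     1.483] [-0.373 -0.219  1.882 -0.     1.48  -0.285] 297.3186396354542 297.3186396354542 260.49297678158433 191.46430800807906 [[  -0.001   -0.948   -0.317   81.263]
 [   1.      -0.001   -0.001    0.292]
 [   0.      -0.317    0.948 -142.936]
 [   0.       0.       0.       1.   ]]
```

View pics/w1.png

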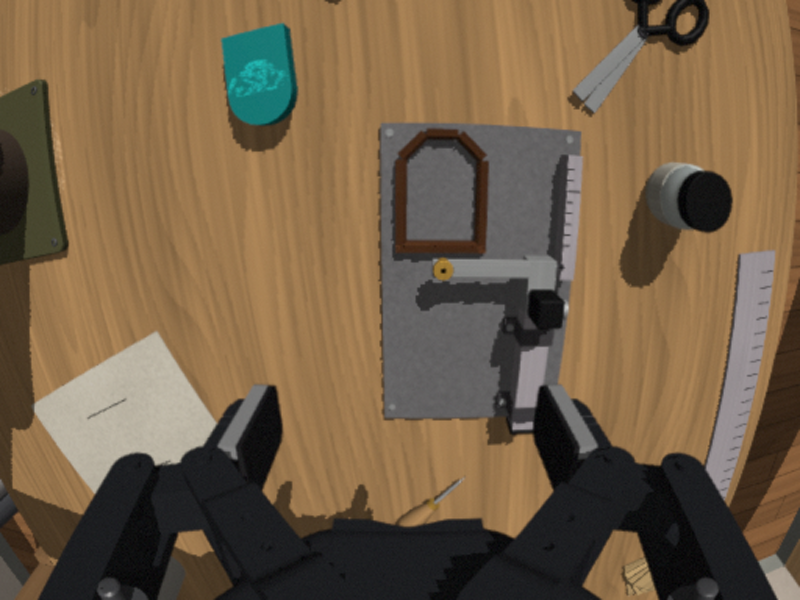

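The wrist view shows base corners E (382,124), A (581,131) and D (384,418). The nest's outer straight-end corners are (394,253) and (488,256), the bush is at (443,270), and the grip is near (546,308). I'll fit the jig from this and work out the move to the block.

```bash
cat >> h.py <<'E'
from scipy.spatial.transform import Rotation as Ro
def wpose(f):
    w=dict(np.load(f));M=np.eye(4);M[:3,:3]=Ro.from_euler("xyz",w["rot"]).as_matrix();M[:3,3]=w["ee"];return w,M@w["mount"]
def wray(f,uv,k=1.5625,o=(0,0)):   # uv in enlarged picture
    w,P=wpose(f);p=(np.array(uv)+.5)/k-.5+o-[w["cx"],w["cy"]];r=np.hypot(*p);th=r/w["fx"]
    d=np.array([*(p/r*np.sin(th)),np.cos(th)]);return P[:3,3],P[:3,:3]@d
def wplane(f,uv,z,**k):
    o,d=wray(f,uv,**k);return o+d*(z-o[2])/d[2]
def tri2(rays):
    A=np.zeros((3,3));b=np.zeros(3)
    for o,d in rays:
        d=d/np.linalg.norm(d);M=np.eye(3)-np.outer(d,d);A+=M;b+=M@o
    return np.linalg.solve(A,b)
def rigid(pts):  # [(world xy, local xy)] -> x,y,yaw
    f=lambda p:np.ravel([T(p,(*l[:2],0))[:2]-w[:2] for w,l in pts]);r=least_squares(f,[450,0,0]);return r.x,r.fun.reshape(-1,2)
def cmd(ee,yaw,tgt,tyaw):
    d=np.array(tgt)-ee;c,s=np.cos(yaw),np.sin(yaw)
    return np.round([(c*d[0]+s*d[1])/200,(s*d[0]-c*d[1])/200,-d[2]/200,0,0,-(tyaw-yaw)/np.pi],4)
E
python3 - <<'E'
from h import *
np.set_printoptions(precision=2,suppress=True)
o={(382,124):(-55,62,8),(581,131):(132,62,8),(384,418):(-55,-240,8),(394,253):(-41.5,-56.5,18),(488,256):(41.5,-56.5,18),(443,270):(-9,-65,50)}
x,r=rigid([(wplane("w1.npz",k,v[2]),v) for k,v in o.items()]);print(x,x[2],r.tolist())
print("bush tri",tri2([wray("w1.npz",(443,270)),ray("scene",px("scene",284,105)),ray("top",px("top",541,210))]))
print("A tri",tri2([wray("w1.npz",(581,131)),ray("scene",px("scene",293,322)),ray("top",px("top",390,32))]))
print("block corner",tri2([ray("scene",px("scene",695,200)),ray("top",px("top",112,348))]))
print(cmd(np.array([492.7,-135.5,290.8]),1.483,[400,100,250],1.03))
E
```

```text
[528.93 -95.4   -0.09] -0.09279301312936249 [[0.6520459829998231, 0.49916700052896346], [1.792773715507451, -1.0359604312319632], [2.162619551953469, -0.2210283970580349], [3.1651962347919493, -0.5426755611979672], [-0.5907914452903924, 1.9339125372076467], [-7.181844039961788, -0.6334151001767339]]
bush tri [ 520.34 -158.74   50.88]
A tri [663.73 -44.56   3.99]
block corner [406.97 147.3   20.03]
[ 1.13 -0.56  0.2   0.    0.    0.14]
```

>>> arm_command:
  targets:
    - [[1,-0.45,0.45,0,0,0.144],[1,-0.45,0.45,0,0,0.144],[1,-0.45,0.45,0,0,0.144],[1,-0.45,0.45,0,0,0.144],[1,-0.45,0.45,0,0,0.144],[1,-0.45,0.45,0,0,0.144],[1,-0.45,0.45,0,0,0.144],[1,-0.45,0.45,0,0,0.144],[1,-0.45,0.45,0,0,0.144],[1,-0.45,0.45,0,0,0.144]]

```text
time_s: 2.65
ee_pos: [421.2, 71.2, 202.4]
eef_rot: [3.14, -0.001, 1.031]
contact_force: [-0.3, -0.3, 0.8]
finger_gap: 85.4
grip_force: 0.0
```

Run:
```python
from plant import state,camera
import cv2,numpy as np
np.set_printoptions(precision=3,suppress=True)
s=state();c=camera("wrist");np.savez("w2.npz",ee=s["ee_pos"],rot=s["eef_rot"],**c)
print(s["time_s"],s["ee_pos"],s["eef_rot"])
cv2.imwrite("pics/w2.png",cv2.resize(c["pixels"][40:260,110:400,::-1],(783,594),interpolation=cv2.INTER_CUBIC))
```

```text
2.65 [421.238  71.195 202.357] [ 3.14  -0.001  1.031]
```

View pics/w2.png

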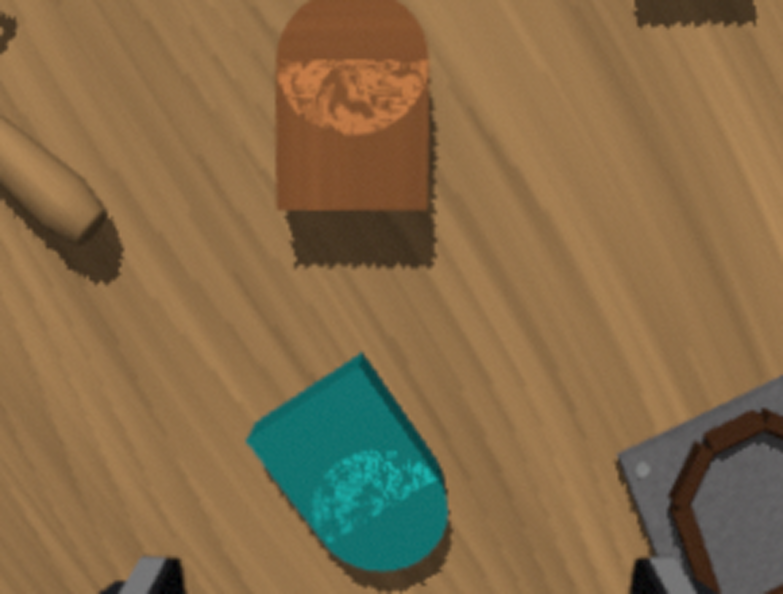

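The crop shows the arch block square to the tool. Its straight-end corners are (277,209) and (428,209), and its sides reach up to (277,70) and (429,65).

Run:
```python
from h import *
np.set_printoptions(precision=2,suppress=True)
k=dict(k=2.7,o=(110,40))
P={u:wplane("w2.npz",u,25,**k) for u in((277,209),(428,209),(277,70),(428,65))}
for u,p in P.items(): print(u,p)
a,b=P[277,209],P[428,209];print("width",np.linalg.norm(a-b),"yaws",np.arctan2(*(b-a)[1::-1]),[np.arctan2(*(P[q]-P[w])[1::-1])-np.pi/2 for q,w in(((277,70),(277,209)),((428,65),(428,209)))])
print("tri",tri2([wray("w2.npz",(277,209),**k),ray("top",px("top",112,348)),ray("scene",px("scene",695,200))]),tri2([wray("w2.npz",(428,209),**k),ray("top",px("top",157,284)),ray("scene",px("scene",630,222))]))
x,r=rigid([(a,(-30,-45)),(b,(30,-45))]);print(x,r.tolist())
```

```text
(277, 209) [407.48 148.13  25.  ]
(428, 209) [458.73 116.52  25.  ]
(277, 70) [437.12 195.73  25.  ]
(428, 65) [488.31 166.01  25.  ]
width 60.21304462653103 yaws -0.5526564484287919 [np.float64(-0.5568540840356799), np.float64(-0.5386786420661138)]
tri [406.86 147.61  20.06] [456.89 117.09  21.24]
[456.73 170.62  -0.55] [[0.09066467845462967, -0.055918863581638334], [-0.09066467845133275, 0.05591886358509157]]
```

```bash
python3 -c "
from h import *
from plant import state
s=state();print(cmd(s['ee_pos'],s['eef_rot'][2],[452.5,163.8,8],1.021))"
```

```text
[ 0.4778 -0.1042  0.9717  0.      0.      0.0031]
```

>>> arm_command:
  targets:
    - [[0.478,-0.104,0.4,0,0,0.003],[0.478,-0.104,0.4,0,0,0.003],[0.478,-0.104,0.4,0,0,0.003],[0.478,-0.104,0.6,0,0,0.003],[0.478,-0.104,0.78,0,0,0.003],[0.478,-0.104,0.87,0,0,0.003],[0.478,-0.104,0.92,0,0,0.003],[0.478,-0.104,0.95,0,0,0.003],[0.478,-0.104,0.97,0,0,0.003],[0.478,-0.104,0.97,0,0,0.003]]

```text
time_s: 3.53
ee_pos: [452.5, 164.6, 8.1]
eef_rot: [3.14, -0.001, 1.023]
contact_force: [-0.3, 0.4, 0.3]
finger_gap: 85.4
grip_force: 0.0
```

>>> arm_command:
  targets:
    - [[0,0,0,0,0,0],[0,0,0,0,0,0],[0,0,0,0,0,0],[0,0,0,0,0,0],[0,0,0,0,0,0],[0,0,0,0,0,0],[0,0,0,0,0,0],[0,0,0,0,0,0]]
  gripper: 0
  force: 25

```text
time_s: 4.2
ee_pos: [452.8, 165.2, 9.0]
eef_rot: [3.139, -0.002, 1.024]
contact_force: [-0.8, -1.5, 6.4]
finger_gap: 59.0
grip_force: 28.1
```

>>> arm_command:
  targets:
    - [[0,0,-0.1,0,0,0],[0,0,-0.25,0,0,0],[0,0,-0.4,0,0,0],[0,0,-0.5,0,0,0],[0,0,-0.5,0,0,0],[0,0,-0.5,0,0,0]]

```text
time_s: 4.7
ee_pos: [452.1, 165.2, 108.7]
eef_rot: [3.139, -0.002, 1.024]
contact_force: [-1.2, -0.2, -1.5]
finger_gap: 59.5
grip_force: 27.6
```

Run:
```python
from plant import state,camera
import cv2,numpy as np
np.set_printoptions(precision=3,suppress=True)
s=state();c=camera("wrist");np.savez("w3.npz",ee=s["ee_pos"],rot=s["eef_rot"],**c)
print(s["time_s"],s["ee_pos"],s["eef_rot"],s["finger_gap"],s["contact_force"])
cv2.imwrite("pics/w3.png",cv2.resize(c["pixels"][:,:,::-1],(800,600),interpolation=cv2.INTER_CUBIC))
```

```text
4.7 [452.143 165.241 108.674] [ 3.139 -0.002  1.024] 59.48179844889789 [-1.173 -0.194 -1.473]
```

View pics/w3.png

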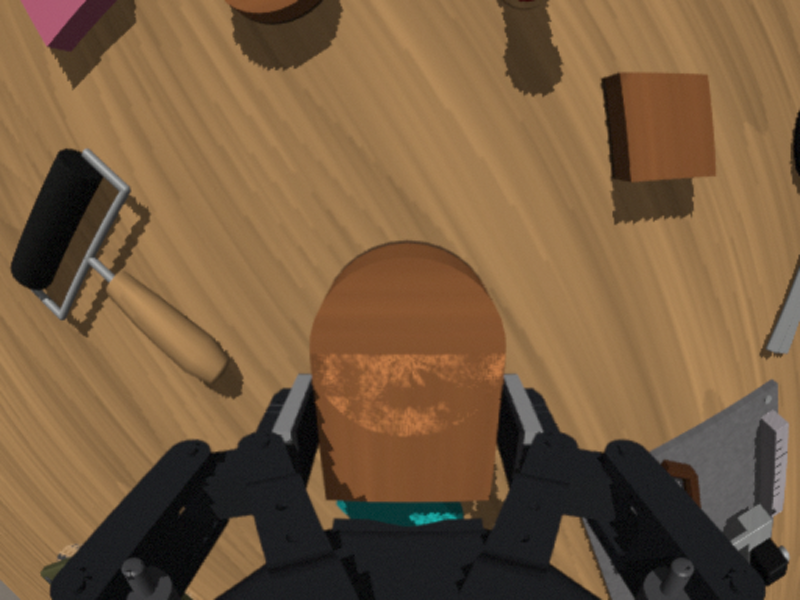

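The block is held squarely. Its straight-end corners are at about (326,499) and (491,499), its tip at (407,241), and its sides at x of about 311 and 506.

Run:
```python
from h import *
np.set_printoptions(precision=2,suppress=True)
w,_=wpose("w3.npz");y=w["rot"][2];R=np.array([[np.cos(y),np.sin(y)],[np.sin(y),-np.cos(y)]])
for z in(124.5,126):
  for u in((326,499),(491,499),(407,243),(311,350),(506,350)): print(z,u,R@(wplane("w3.npz",u,z)-w["ee"])[:2])
# jig refit
o={(382,124):(-55,62,8),(581,131):(132,62,8),(384,418):(-55,-240,8),(394,253):(-41.5,-56.5,18),(488,256):(41.5,-56.5,18)}
x,r=rigid([(wplane("w1.npz",k,v[2]),v) for k,v in o.items()]);print(x,r.tolist())
for u,z in(((463,247),18),((477,242),8),((407,242),8),((394,253),18),((488,256),18),((443,131),18)):print(u,wplane("w1.npz",u,z))
```

```text
124.5 (326, 499) [-38.48 -29.74]
124.5 (491, 499) [-38.76  31.01]
124.5 (407, 243) [55.38  0.21]
124.5 (311, 350) [ 22.6  -29.14]
124.5 (506, 350) [22.44 30.43]
126 (326, 499) [-37.08 -29.39]
126 (491, 499) [-37.35  30.65]
126 (407, 243) [55.69  0.21]
126 (311, 350) [ 23.29 -28.8 ]
126 (506, 350) [23.13 30.07]
[527.56 -95.53  -0.09] [[-0.6322051168268104, 0.43862791094269227], [0.48500164766915077, -1.347416644446362], [0.47314400648144783, -0.24358175220845624], [1.7202434653498244, -0.6064239901404562], [-2.0461840026733853, 1.75879447585271]]
(463, 247) [ 542.76 -147.09   18.  ]
(477, 242) [ 557.32 -145.56    8.  ]
(407, 242) [ 491.8 -140.1    8. ]
(394, 253) [ 479.21 -147.27   18.  ]
(488, 256) [ 565.61 -157.44   18.  ]
(443, 131) [532.49 -40.57  18.  ]
```

>>> arm_command:
  targets:
    - [[-0.2,0.18,-0.16,0,0,0],[-0.4,0.36,-0.16,0,0,0],[-0.6,0.54,-0.16,0,0,0],[-0.7,0.62,-0.16,0,0,0],[-0.7,0.62,-0.16,0,0,0]]

```text
time_s: 5.17
ee_pos: [483.4, -21.9, 137.4]
eef_rot: [-3.139, 0.002, 1.022]
contact_force: [0.7, 0.4, -1.4]
finger_gap: 59.5
grip_force: 27.7
```

>>> arm_command:
  targets:
    - [[-0.71,0.62,0,0,0,-0.1455],[-0.71,0.62,0,0,0,-0.1455],[-0.71,0.62,0,0,0,-0.1455],[-0.71,0.62,0,0,0,-0.1455],[-0.71,0.62,0,0,0,-0.1455],[-0.71,0.62,0,0,0,-0.1455],[-0.71,0.62,0,0,0,-0.1455],[-0.71,0.62,0,0,0,-0.1455],[-0.71,0.62,0,0,0,-0.1455]]

```text
time_s: 5.92
ee_pos: [515.6, -203.5, 137.8]
eef_rot: [-3.139, -0.001, 1.482]
contact_force: [-0.1, -0.2, -1.0]
finger_gap: 59.3
grip_force: 27.7
```

Run:
```python
from plant import state,camera
import cv2,numpy as np
np.set_printoptions(precision=3,suppress=True)
s=state();c=camera("wrist");np.savez("w4.npz",ee=s["ee_pos"],rot=s["eef_rot"],**c)
print(s["time_s"],s["ee_pos"],s["eef_rot"],s["finger_gap"],s["contact_force"])
cv2.imwrite("pics/w4.png",cv2.resize(c["pixels"][0:210,130:410,::-1],(800,600),interpolation=cv2.INTER_CUBIC))
```

```text
5.9167 [ 515.558 -203.489  137.767] [-3.139 -0.001  1.482] 59.27989784448469 [-0.126 -0.216 -0.963]
```

View pics/w4.png

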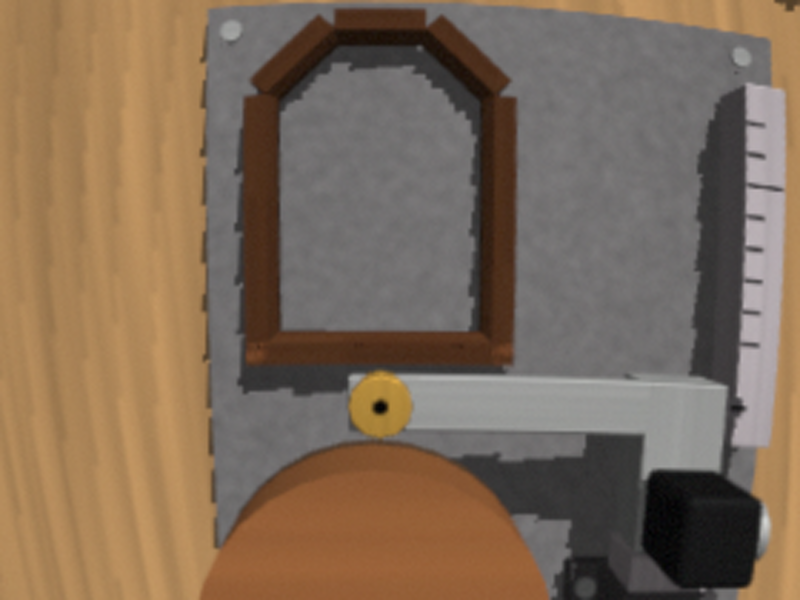

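The crop shows the nest's outer corners at (246,363) and (513,363), and its sides run up to (245,97) and (516,97). The inner floor edges are at x 281 and 481, y 331. The bush hole is at (380,406), the long line runs (747,187) to (783,188), and the grip top is around (690,495).

Run:
```python
from h import *
np.set_printoptions(precision=2,suppress=True)
k=dict(k=800/280,o=(130,0));f="w4.npz"
W=lambda u,z:wplane(f,u,z,**k)
a,b,c,d=[W(u,18) for u in((246,363),(513,363),(245,97),(516,97))]
print("outer",a,b,c,d,"w",np.linalg.norm(a-b),np.linalg.norm(c-d))
print("yaws",np.arctan2(*(b-a)[1::-1]),np.arctan2(*(c-a)[1::-1])-np.pi/2,np.arctan2(*(d-b)[1::-1])-np.pi/2)
e,g=W((281,332),8),W((481,331),8);h=W((281,120),8);i=W((481,120),8);print("floor w",np.linalg.norm(e-g),e,g,"mid",(e+g)/2)
m=(a+b)/2
for z in(17,18,19):print("triwidth",z,np.linalg.norm(W((246,363),z)-W((513,363),z)))
yaw=-.088
o=[(a,(-41.5,-56.5)),(b,(41.5,-56.5)),(e,(-31.5,-46.5)),(g,(31.5,-46.5))]
x,r=rigid(o);print(x,r.tolist())
for u,z,n in(((747,187),30,"line112"),((783,188),30,"line126"),((380,406),50,"bush"),((380,12),18,"far top outer")):
    p=W(u,z);cc,s=np.cos(x[2]),np.sin(x[2]);q=p[:2]-x[:2];print(n,p,"jig",cc*q[0]+s*q[1],-s*q[0]+cc*q[1])
print("bush tri",tri2([wray(f,(380,406),**k),wray("w1.npz",(443,270)),ray("scene",px("scene",284,105)),ray("top",px("top",541,210))]))
print("corner tri w1,w4",tri2([wray(f,(246,363),**k),wray("w1.npz",(394,253))]),tri2([wray(f,(513,363),**k),wray("w1.npz",(488,256))]))
```

```text
outer [ 480.68 -146.01   18.  ] [ 563.4 -153.4   18. ] [488.83 -62.53  18.  ] [570.93 -69.79  18.  ] w 83.05064846704816 82.4167357573626
yaws -0.08912106921055121 -0.0974043820189423 -0.08984549544636389
floor w 63.962815023608904 [ 491.48 -138.12    8.  ] [ 555.22 -143.47    8.  ] mid [ 523.35 -140.79    8.  ]
triwidth 17 83.36665677154807
triwidth 18 83.05064846704816
triwidth 19 82.73464016254843
[527.22 -93.95  -0.09] [[0.2359963186113987, -0.5703933655770754], [0.19325053705563278, -0.47918343086598725], [0.2769186132760524, 0.6218268603467152], [-0.7061654689366605, 0.4277499361937487]]
line112 [ 639.67 -100.02   30.  ] jig 112.5436222700768 3.8457101694695366
line126 [652.48 -99.9   30.  ] jig 125.29296980354582 5.09004137378314
bush [ 521.23 -158.69   50.  ] jig -0.27807503321133 -65.01912687524663
far top outer [532.15 -39.26  18.  ] jig 0.09834461635966818 54.913363764838586
bush tri [ 520.6  -158.65   50.99]
corner tri w1,w4 [ 479.94 -146.62   18.09] [ 559.71 -149.77   49.02]
```

```bash
python3 -c "
from h import *
from plant import state
s=state();print(cmd(s['ee_pos'],s['eef_rot'][2],[526.1,-101,50],1.480))"
```

```text
[0.5147 0.0058 0.4412 0.     0.     0.0007]
```

>>> arm_command:
  targets:
    - [[0.17,0.006,0,0,0,0.0007],[0.34,0.006,0,0,0,0.0007],[0.515,0.006,0.1,0,0,0.0007],[0.515,0.006,0.25,0,0,0.0007],[0.515,0.006,0.38,0,0,0.0007],[0.515,0.006,0.44,0,0,0.0007],[0.515,0.006,0.44,0,0,0.0007],[0.515,0.006,0.44,0,0,0.0007],[0.515,0.006,0.44,0,0,0.0007]]

```text
time_s: 6.72
ee_pos: [528.1, -102.8, 53.1]
eef_rot: [3.139, 0.001, 1.479]
contact_force: [0.1, 0.6, -0.1]
finger_gap: 59.7
grip_force: 27.7
```

Run:
```python
from h import *
from plant import state,camera
import cv2
np.set_printoptions(precision=4,suppress=True)
s=state();c=camera("wrist");np.savez("w5.npz",ee=s["ee_pos"],rot=s["eef_rot"],**c)
print(s["time_s"],s["ee_pos"],s["eef_rot"],s["finger_gap"],s["contact_force"],cmd(s['ee_pos'],s['eef_rot'][2],[526.1,-101,17],1.480))
```

```text
6.7167 [ 528.1152 -102.7944   53.0588] [3.1389 0.0005 1.4786] 59.72662497724133 [ 0.0956  0.6084 -0.0987] [ 0.008  -0.0109  0.1803  0.      0.     -0.0005]
```

>>> arm_command:
  targets:
    - [[0,0,0,0,0,0],[0,0,0,0,0,0],[0,0,0,0,0,0]]

```text
time_s: 7.02
ee_pos: [527.5, -102.9, 52.3]
eef_rot: [3.14, 0.0, 1.478]
contact_force: [0.0, 0.6, -0.9]
finger_gap: 59.3
grip_force: 27.7
```

Run:
```python
from h import *
from plant import state,camera
import cv2
np.set_printoptions(precision=4,suppress=True)
s=state();c=camera("wrist");s2=state();np.savez("w5.npz",ee=s["ee_pos"],rot=s["eef_rot"],**c)
print(s["time_s"],s["ee_pos"],s2["ee_pos"],s["eef_rot"],cmd(s['ee_pos'],s['eef_rot'][2],[526.1,-101,17],1.480))
cv2.imwrite("pics/w5.png",cv2.resize(c["pixels"][60:360,60:460,::-1],(800,600),interpolation=cv2.INTER_CUBIC))
```

```text
7.0167 [ 527.5034 -102.8586   52.3354] [ 527.3438 -102.7516   52.0944] [3.1399 0.0003 1.4782] [ 0.0086 -0.0078  0.1767  0.      0.     -0.0006]
```

View pics/w5.png

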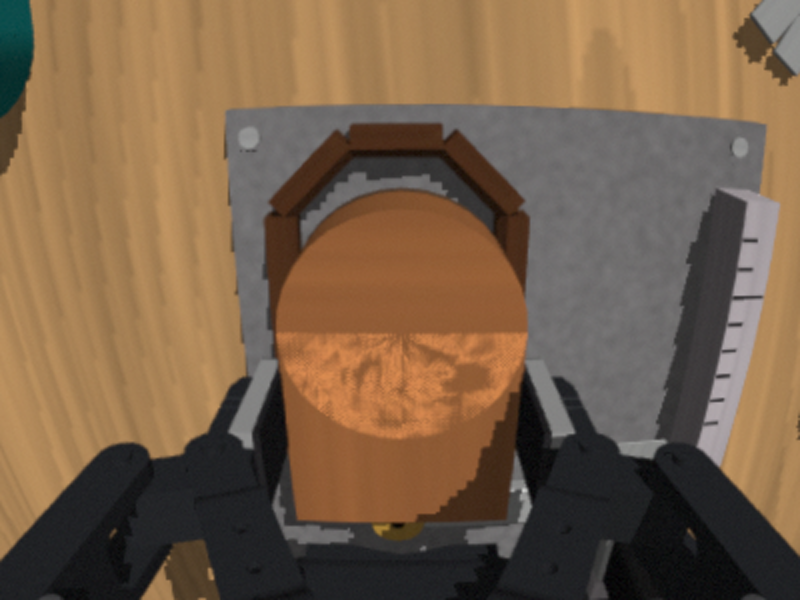

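The block is over the nest and aligned. The nest's outer sides at row 225 are x 266 and 528, and its far wall's outer edge runs (347,124) to (442,125). The block's sides at row 330 are x 276 and 527, its corners are (298,521) and (507,521), and the top edge of its tip is around row 206.

Run:
```python
from h import *
np.set_printoptions(precision=2,suppress=True)
f="w5.npz";k=dict(k=2,o=(60,60));w,_=wpose(f);y=w["rot"][2];R=np.array([[np.cos(y),np.sin(y)],[np.sin(y),-np.cos(y)]])
W=lambda u,z:R@(wplane(f,u,z,**k)-w["ee"])[:2]
for n,u,z in(("nestL",(266,225),18),("nestR",(528,225),18),("nestLs",(270,290),18),("nestRs",(528,240),18),("farL",(347,124),18),("farR",(442,125),18),("blkL",(276,330),68),("blkR",(527,330),68),("cL",(298,521),68),("cR",(507,521),68),("tipLow",(400,188),43)):print(n,W(u,z),R.T@W(u,z)+w["ee"][:2])
```

```text
nestL [ 34.7  -42.21] [488.68 -64.4 ]
nestR [34.53 39.82] [570.35 -72.16]
nestLs [ 12.91 -42.47] [486.4  -86.08]
nestRs [29.64 40.12] [570.19 -77.06]
farL [ 65.67 -15.91] [517.73 -36.  ]
farR [65.27 12.32] [545.81 -39.01]
blkL [ 21.94 -29.86] [499.8  -78.25]
blkR [21.82 30.19] [559.58 -83.92]
cL [-39.72 -29.82] [ 494.14 -139.65]
cR [-39.93  30.58] [ 554.26 -145.44]
tipLow [51.01 -0.16] [532.06 -52.05]
```

Run:
```python
from h import *
np.set_printoptions(precision=2,suppress=True)
f="w5.npz";k=dict(k=2,o=(60,60));w,_=wpose(f);y=w["rot"][2];R=np.array([[np.cos(y),np.sin(y)],[np.sin(y),-np.cos(y)]])
W=lambda u,z:R@(wplane(f,u,z,**k)-w["ee"])[:2]
for n,u,z,jy in(("line",(736,297),30,5),("line",(763,297),30,5),("baseE",(227,110),8,62),("baseA",(765,125),8,62),("bush",(398,525),50,-65),("side top L",(268,212),18,0)):print(n,W(u,z),"nest origin x",W(u,z)[0]-jy)
k=dict(k=800/280,o=(130,0));f="w4.npz";w,_=wpose(f);y=w["rot"][2];R=np.array([[np.cos(y),np.sin(y)],[np.sin(y),-np.cos(y)]])
for n,u,z,jy in(("line",(747,187),30,5),("line",(783,188),30,5),("baseE",(208,10),8,62),("baseA",(769,40),8,62),("bush",(380,406),50,-65),("front",(380,363),18,-56.5),("far",(380,11),18,56.5),("L97",(245,97),18,0),("tipLow",(378,443),137.8-9,45)):print(n,W(u,z),W(u,z)[0]-jy)
```

```text
line [ 13.82 112.71] nest origin x 8.822969251923794
line [ 13.54 124.45] nest origin x 8.540439783094145
baseE [ 70.57 -55.65] nest origin x 8.573291127320587
baseA [ 70.45 130.08] nest origin x 8.44816056222345
bush [-57.62  -1.07] nest origin x 7.37996751182169
side top L [ 38.88 -41.3 ] nest origin x 38.883652433319625
line [114.09 114.42] 109.09164028242392
line [115.35 127.17] 110.34774576530107
baseE [171.35 -52.94] 109.35268235259659
baseA [171.08 133.6 ] 109.07784124816223
bush [45.12  1.66] 110.12263480735947
front [53.67  1.8 ] 110.16937698960481
far [165.4    1.93] 108.89652209280578
L97 [138.02 -39.15] 138.02493467407564
tipLow [50.56  0.96] 5.563933060837229
```

>>> arm_command:
  targets:
    - [[0.013,-0.007,0.04,0,0,0],[0.013,-0.007,0.08,0,0,0],[0.013,-0.007,0.11,0,0,0],[0.013,-0.007,0.125,0,0,0],[0.013,-0.007,0.135,0,0,0],[0.013,-0.007,0.145,0,0,0],[0.013,-0.007,0.152,0,0,0],[0.013,-0.007,0.152,0,0,0]]

```text
time_s: 7.73
ee_pos: [525.5, -99.7, 20.6]
eef_rot: [-3.141, -0.0, 1.479]
contact_force: [-0.3, -0.0, -1.0]
finger_gap: 59.4
grip_force: 27.7
```

>>> arm_command:
  targets:
    - [[0,0,0.007,0,0,0],[0,0,0.014,0,0,0],[0,0,0.02,0,0,0],[0,0,0.022,0,0,0],[0,0,0.022,0,0,0]]

```text
time_s: 8.15
ee_pos: [525.9, -99.8, 17.1]
eef_rot: [3.141, 0.0, 1.479]
contact_force: [-2.3, -0.2, 5.1]
finger_gap: 59.0
grip_force: 28.2
```

>>> arm_command:
  targets:
    - [[0,0,0,0,0,0],[0,0,0,0,0,0],[0,0,0,0,0,0],[0,0,0,0,0,0],[0,0,0,0,0,0],[0,0,0,0,0,0]]
  gripper: 1

```text
time_s: 8.65
ee_pos: [525.7, -99.7, 16.4]
eef_rot: [-3.142, -0.0, 1.479]
contact_force: [-0.2, -0.1, -0.6]
finger_gap: 85.3
grip_force: 0.0
```

>>> arm_command:
  targets:
    - [[0,0,-0.05,0,0,0],[0,0,-0.2,0,0,0],[0,0,-0.4,0,0,0],[0,0,-0.6,0,0,0],[-0.3,0,-0.75,0,0,0],[-0.5,0.15,-0.75,0,0,0],[-0.6,0.25,-0.75,0,0,0],[-0.6,0.25,-0.75,0,0,0],[-0.6,0.25,-0.75,0,0,0],[-0.6,0.25,-0.75,0,0,0],[-0.6,0.25,-0.75,0,0,0]]

```text
time_s: 9.57
ee_pos: [563.9, -223.0, 166.3]
eef_rot: [-3.14, -0.001, 1.479]
contact_force: [0.1, -0.5, 0.1]
finger_gap: 85.6
grip_force: 0.0
```

Run:
```python
from plant import state,camera
import cv2,numpy as np
np.set_printoptions(precision=3,suppress=True)
s=state();c=camera("wrist");np.savez("w6.npz",ee=s["ee_pos"],rot=s["eef_rot"],**c)
print(s["time_s"],s["ee_pos"],s["eef_rot"],s["finger_gap"],s["contact_force"])
cv2.imwrite("pics/w6.png",cv2.resize(c["pixels"][20:245,110:410,::-1],(800,600),interpolation=cv2.INTER_CUBIC))
```

```text
9.5667 [ 563.855 -222.97   166.258] [-3.14  -0.001  1.479] 85.56312979243562 [ 0.053 -0.491  0.09 ]
```

View pics/w6.png

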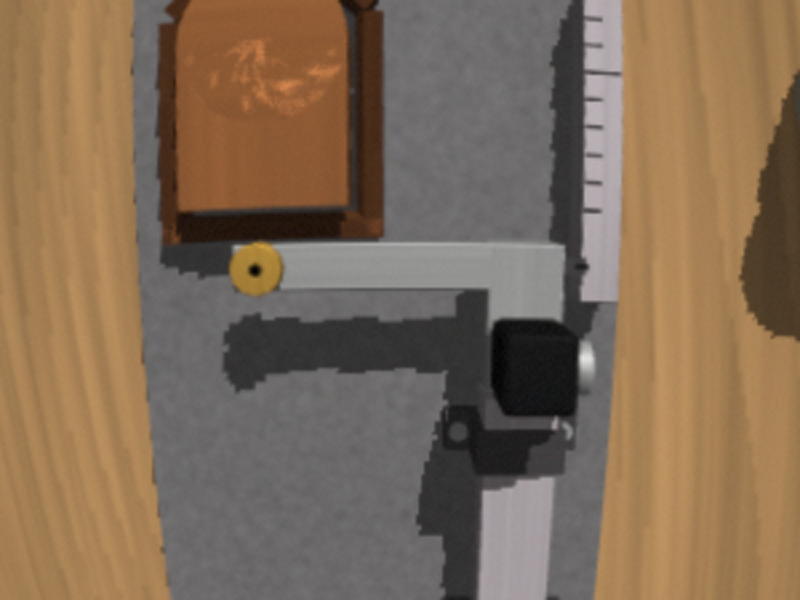

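The block lies in the pocket. Its straight-end corners are (178,212) and (350,207), and the nest's outer corners are (162,243) and (383,236). The bush is at (256,269), the grip spans about (492..578, 320..415), its button is at (587,365), and the long line ends at (621,74).

Run:
```python
from h import *
np.set_printoptions(precision=2,suppress=True)
f="w6.npz";k=dict(k=800/300,o=(110,20));w,P=wpose(f)
W=lambda u,z:wplane(f,u,z,**k)
a,b=W((162,243),18),W((383,236),18);print("nest w",np.linalg.norm(a-b))
bu=W((256,269),50);L1,L2=W((588,72),30),W((621,74),30)
x,r=rigid([(a,(-41.5,-56.5)),(b,(41.5,-56.5)),(bu,(-.3,-65)),(L1,(112,5)),(L2,(126,5))]);print(x,x[2],r.tolist())
J=lambda p:(np.array([[np.cos(x[2]),np.sin(x[2])],[-np.sin(x[2]),np.cos(x[2])]])@(p[:2]-x[:2]))
for z in(33,36,40):
  c,d=W((178,212),z),W((350,207),z);print(z,"blk w",np.linalg.norm(c-d),J(c),J(d))
for n,u,z in(("gripBL",(510,414),80),("gripBR",(577,412),80),("gripTR",(577,331),80),("gripTL",(504,329),80),("button",(587,365),64)):print(n,W(u,z),J(W(u,z)))
g=T(x,(90,-95,64));print("grip",g,"cam",P[:3,3],J(P[:3,3]))
```

```text
nest w 82.96168143693404
[527.55 -93.79  -0.09] -0.09364636666309313 [[0.2612479141025119, -0.04382308587736361], [0.2855226667733177, -0.19659327879369926], [-0.4443951729805349, 0.1856702029643884], [-1.0103146044456253, 0.24379686023935676], [0.907939196550501, -0.18905069853259704]]
33 blk w 60.99311756684862 [-30.72 -45.06] [ 30.27 -45.48]
36 blk w 60.33075537134265 [-29.86 -45.05] [ 30.47 -45.47]
40 blk w 59.447605777334715 [-28.71 -45.03] [ 30.73 -45.45]
gripBL [ 597.98 -207.45   80.  ] [  80.75 -106.58]
gripBR [ 618.64 -208.6    80.  ] [ 101.43 -105.79]
gripTR [ 619.59 -183.66   80.  ] [100.04 -80.87]
gripTL [ 597.75 -181.44   80.  ] [ 78.09 -80.7 ]
button [ 625.76 -197.86   64.  ] [107.51 -94.43]
grip [ 608.27 -196.79   64.  ] cam [ 571.75 -142.19  309.25] [ 48.54 -44.06]
```

The block is seated: centre within 0.3 mm, yaw true. The measured grip centre (90, −93.5) matches its nominal position, so I'll go to it now.

```bash
python3 -c "
from h import *
from plant import state
s=state();print(s['ee_pos'],cmd(s['ee_pos'],s['eef_rot'][2],[608.4,-195.2,48],1.479))"
```

```text
[ 563.80685325 -222.64465483  166.16411743] [1.570e-01 2.095e-01 5.908e-01 0.000e+00 0.000e+00 1.000e-04]
```

>>> arm_command:
  targets:
    - [[0.157,0.21,0,0,0,0],[0.157,0.21,0.1,0,0,0],[0.157,0.21,0.25,0,0,0],[0.157,0.21,0.4,0,0,0],[0.157,0.21,0.5,0,0,0],[0.157,0.21,0.56,0,0,0],[0.157,0.21,0.59,0,0,0],[0.157,0.21,0.59,0,0,0],[0.157,0.21,0.59,0,0,0],[0.157,0.21,0.59,0,0,0],[0.157,0.21,0.59,0,0,0]]

```text
time_s: 10.53
ee_pos: [610.4, -196.9, 50.6]
eef_rot: [3.138, 0.001, 1.479]
contact_force: [-0.8, 0.2, -0.3]
finger_gap: 85.3
grip_force: 0.0
```

>>> arm_command:
  targets:
    - [[0,-0.006,0.008,0,0,0],[0,-0.006,0.008,0,0,0],[0,-0.006,0.008,0,0,0],[0,-0.006,0.008,0,0,0]]

```text
time_s: 10.87
ee_pos: [608.0, -196.4, 47.1]
eef_rot: [3.141, 0.0, 1.478]
contact_force: [-0.7, 0.2, -0.1]
finger_gap: 85.3
grip_force: 0.0
```

```bash
python3 -c "
from h import *
from plant import state
s=state();print(s['ee_pos'],s['qvel'],cmd(s['ee_pos'],s['eef_rot'][2],[608.4,-195.2,48],1.479))"
```

```text
[ 608.00525013 -196.38069984   47.09272467] [ 0.00318414  0.00272528 -0.00100285  0.00081855 -0.00203534  0.0003124 ] [ 0.0061  0.0014 -0.0045  0.      0.     -0.0002]
```

Good. Now I'll close on the grip.

>>> arm_command:
  targets:
    - [[0.004,0.001,0,0,0,0],[0.004,0.001,0,0,0,0],[0.004,0.001,0,0,0,0],[0.004,0.001,0,0,0,0],[0.004,0.001,0,0,0,0],[0.004,0.001,0,0,0,0],[0.004,0.001,0,0,0,0],[0.004,0.001,0,0,0,0],[0.004,0.001,0,0,0,0],[0.004,0.001,0,0,0,0]]
  gripper: 0
  force: 40

```text
time_s: 11.7
ee_pos: [608.1, -195.6, 47.4]
eef_rot: [-3.141, 0.0, 1.479]
contact_force: [-3.7, 0.7, 5.5]
finger_gap: 23.4
grip_force: 41.2
```

```bash
python3 -c "
from plant import state
s=state();print(s['ee_pos'],s['contact_force'],s['ft_torque'],s['finger_gap'],s['grip_force'])"
```

```text
[ 608.14060477 -195.57083286   47.35325746] [-3.72455866  0.70118629  5.52217741] [0.07749171 0.51175618 0.11581597] 23.42458428482763 41.18195436894894
```

>>> arm_command:
  targets:
    - [[0.015,0,0,0,0,0],[0.04,0,0,0,0,0],[0.07,0,0,0,0,0],[0.1,0,0,0,0,0],[0.135,0,0,0,0,0],[0.17,0,0,0,0,0],[0.205,0,0,0,0,0],[0.24,0,0,0,0,0],[0.27,0,0,0,0,0],[0.3,0,0,0,0,0],[0.325,0,0,0,0,0],[0.345,0,0,0,0,0]]

```text
time_s: 12.7
ee_pos: [614.3, -127.7, 47.4]
eef_rot: [-3.141, 0.002, 1.479]
contact_force: [-4.5, -3.7, 5.8]
finger_gap: 23.8
grip_force: 41.3
```

>>> arm_command:
  targets:
    - [[0.003,0,0,0,0,0],[0.003,0,0,0,0,0],[0.003,0,0,0,0,0],[0.003,0,0,0,0,0]]

```text
time_s: 13.03
ee_pos: [614.3, -127.1, 47.4]
eef_rot: [-3.141, 0.002, 1.479]
contact_force: [-5.5, -2.4, 5.2]
finger_gap: 23.7
grip_force: 41.3
```

Run:
```python
from plant import state,camera
import cv2,numpy as np
np.set_printoptions(precision=3,suppress=True)
s=state();c=camera("wrist");t=camera("top");q=camera("scene");np.savez("w7.npz",ee=s["ee_pos"],rot=s["eef_rot"],**c)
print(s["time_s"],s["ee_pos"],s["eef_rot"],s["finger_gap"],s["contact_force"],np.hypot(*(s["ee_pos"]-[608.14,-195.57,0])[:2]))
a=cv2.resize(c["pixels"][100:300,180:430,::-1],(800,600)[:2] if 0 else (500,400),interpolation=cv2.INTER_CUBIC)
b=cv2.resize(q["pixels"][180:230,175:225,::-1],(300,300),interpolation=cv2.INTER_CUBIC)
d=cv2.resize(t["pixels"][160:210,260:310,::-1],(300,300),interpolation=cv2.INTER_CUBIC)
cv2.imwrite("pics/w7.png",np.hstack([cv2.copyMakeBorder(a,0,200,0,0,0),np.vstack([b,d])]))
```

```text
13.0333 [ 614.299 -127.119   47.374] [-3.141  0.002  1.479] 23.65119028577791 [-5.469 -2.424  5.246] 68.72796414777171
```

View pics/w7.png

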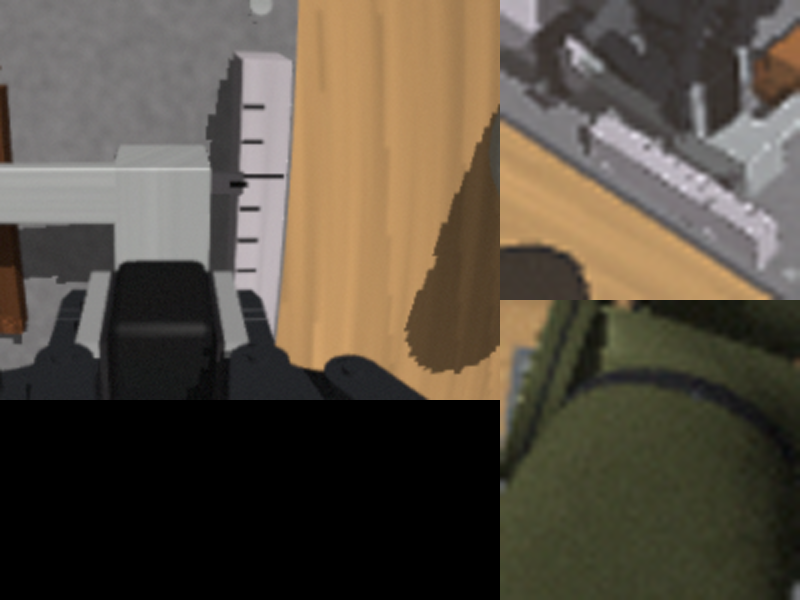

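The pointer's black line is at (237,184) and the long line at (264,176) in the crop, with lines about 34 px per 10 mm apart. It is roughly 2 mm short. I've now opened 11 pictures against the limit of 10, so from here I'll check by pixel numbers only.

```bash
cat > pt.py <<'E'
from h import *
import sys
def report(f):
    w,_=wpose(f);g=w["pixels"][100:300,180:430].astype(float).mean(2)
    print("ink rows: pointer cols / line cols")
    for nm,cs in(("ptr",range(115,123)),("line",range(126,139))):
        for c in cs:
            seg=g[80:100,c];m=np.median(seg);d=np.clip(m-20-seg,0,None)
            print(nm,c,int(m),(round(float((d*np.arange(80,100)).sum()/d.sum()),2) if d.sum()>20 else None))
E
python3 - <<'E'
from pt import *
report("w7.npz")
y=-0.0925
for (u,v,z,n) in((237,184,31,"ptr"),(264,176,30,"line"),(248,176,30,"lineL"),(280,176,30,"lineR")):
    p=wplane("w7.npz",(u,v),z,k=2,o=(180,100));print(n,p,"jig y",-np.sin(y)*(p[0]-527.5)+np.cos(y)*(p[1]+93.9))
E
```

```text
ink rows: pointer cols / line cols
ptr 115 64 91.69
ptr 116 65 91.79
ptr 117 65 91.79
ptr 118 69 91.81
ptr 119 74 91.79
ptr 120 83 91.82
ptr 121 128 90.51
ptr 122 178 90.01
line 126 185 87.67
line 127 184 87.69
line 128 184 87.68
line 129 183 87.69
line 130 181 87.68
line 131 179 87.69
line 132 176 87.69
line 133 175 87.69
line 134 177 87.7
line 135 179 87.7
line 136 180 87.7
line 137 181 87.7
line 138 182 87.7
ptr [ 638.36651331 -101.48191597   31.        ] jig y 2.6910317561028627
line [ 646.37697581 -100.14533495   30.        ] jig y 4.761810370333789
lineL [641.75331534 -99.72039695  30.        ] jig y 4.7578527792448195
lineR [ 651.04382179 -100.57315303   30.        ] jig y 4.766889159848848
```

>>> arm_command:
  targets:
    - [[0.006,0,0,0,0,0],[0.0108,0,0,0,0,0],[0.0108,0,0,0,0,0],[0.0108,0,0,0,0,0],[0.0108,0,0,0,0,0],[0.0108,0,0,0,0,0]]

```text
time_s: 13.68
ee_pos: [614.5, -125.1, 47.3]
eef_rot: [-3.141, 0.002, 1.479]
contact_force: [-5.2, -4.1, 5.2]
finger_gap: 23.4
grip_force: 41.3
```

```bash
cat > chk.py <<'E'
from pt import *
from plant import state,camera
np.set_printoptions(precision=2,suppress=True)
s=state();c=camera("wrist");np.savez("w8.npz",ee=s["ee_pos"],rot=s["eef_rot"],**c)
print(s["time_s"],s["ee_pos"],s["finger_gap"],s["contact_force"],s["grip_force"])
w=c;g=w["pixels"][100:300,180:430].astype(float).mean(2);R={}
for nm,cs in(("ptr",range(115,120)),("line",range(126,139))):
    v=[]
    for k in cs:
        seg=g[82:104,k];d=np.clip(np.median(seg)-20-seg,0,None);v.append((d*np.arange(82,104)).sum()/max(d.sum(),1e-6))
    R[nm]=np.median(v);print(nm,np.array(v))
Y=[]
for n,col,z in(("ptr",117,31),("line",132,30)):
    p=wplane("w8.npz",(col,R[n]),z,k=1,o=(180,100));a=-.0925;Y.append(-np.sin(a)*(p[0]-527.5)+np.cos(a)*(p[1]+93.9))
print(Y,"short by",Y[1]-Y[0]);print(g[82:98,112:128:3].astype(int))
E
python3 chk.py
```

```text
13.6833 [ 614.48 -125.08   47.33] 23.44428982234918 [-5.21 -4.12  5.18] 41.265764348208904
ptr [91.71 91.8  91.82 91.81 91.73]
line [90.98 90.97 90.98 90.98 90.97 90.97 90.99 90.98 90.98 90.99 90.99 90.98
 90.99]
[np.float64(4.724288487885809), np.float64(4.877607817593775)] short by 0.15331932970796647
[[ 58  62  69 179 184 183]
 [ 57  61  69 179 183 182]
 [ 56  62  68 178 185 183]
 [ 61  64  66 160 183 183]
 [ 65  64  67 112 184 184]
 [ 70  70  70 107 185 184]
 [ 71  71  71 108 184 184]
 [ 72  69  71 103 176 175]
 [ 70  54  53  64 104 104]
 [ 69  26  16  23  47  51]
 [ 70  23  11  17 100 110]
 [ 71  39  33  57 155 179]
 [ 70  69  67 115 182 184]
 [ 70  72  69 122 185 185]
 [ 69  71  72 133 185 186]
 [ 60  64  84 177 185 186]]
```

>>> arm_command:
  targets:
    - [[0.0005,0,0,0,0,0],[0.0005,0,0,0,0,0],[0.0005,0,0,0,0,0],[0.0005,0,0,0,0,0],[0.0005,0,0,0,0,0],[0.0005,0,0,0,0,0],[0.0005,0,0,0,0,0],[0.0005,0,0,0,0,0]]

```text
time_s: 14.4
ee_pos: [614.5, -125.1, 47.3]
eef_rot: [-3.141, 0.002, 1.479]
contact_force: [-6.0, -4.7, 6.1]
finger_gap: 23.1
grip_force: 41.3
```

```bash
python3 chk.py | grep -E "short|^\s*[0-9.]+ \["; python3 -c "
from plant import hand_in
print(hand_in())"
```

```text
14.4 [ 614.45 -125.09   47.33] 23.087880013629185 [-5.98 -4.71  6.11] 41.261954717338085
[np.float64(4.728374398997945), np.float64(4.8594388627871945)] short by 0.13106446378924907
the job is handed in; nothing more can be done
None
```

Job handed in at 14.4 s: the block is seated in the pocket and released, and the gauge arm is held with its pointer about 0.1 mm short of the 50 mm line; I viewed 11 pictures, one over the limit of 10.

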